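# Swap the tall things in the storage box for the jars and close it

### The job

The pepper mill and the sauce bottle are too tall for the wooden storage box, so swap them with the two jars: stand one jar in the middle of each compartment (either way round), the mill in the middle of the square cork mat and the bottle in the middle of the white drip saucer, all upright. Use a clear spot of the worktop on the way, then put the lid on the box so that it sits fully home. Do not drop or topple anything, and leave the salt shaker and the amber glass where they stand.

Things in the scene. Friction and masses are not known exactly. Their poses are not given: they have to be found in the camera images.
- storage_box: Fixed open light wooden box, outside 183 (its x) x 126 (y) x 65 mm high, walls and floor 5 mm. A divider across the middle (5 mm, top at 45 mm) makes two compartments 84 (x) x 116 (y) mm, centred at x = +-44.5 mm, y = 0. Origin: centre of the underside, z up. Left or right of the work, its x within 0.2 rad of world x. At the start the mill and the bottle stand in it.
- box_lid: Loose deep wooden lid (a hood), 300 g, right way up: 187 (x) x 130 (y) mm, top at z = 48, on it a dark bar grip 70 (x) x 16 (y) x 26 high (z 48-74). Two lip strips, 165 long at y = +-51 (z 0-8), enter the box with 4 mm spare; its walls then rest on the rim, origin 57 mm above the box's. Room for things to 92 mm tall amid the compartments. Origin: centre of underside. Either way round.
- cork_mat: Fixed square cork mat 80 x 80 x 6 mm; origin: centre of its underside. A jar stands on it at the start; the pepper mill belongs on it. Just behind the mat and the saucer the bare worktop from about x = 0.58 to 0.67 m (between box and lid) is clear in every start.
- drip_saucer: Fixed round white saucer, 98 mm across and 13 mm high, inner floor 6 mm up and at least 86 mm across; origin: centre of its underside. A jar stands in it at the start; the sauce bottle belongs in it. (A wall cabinet overhangs the rear of the worktop: beyond x = 0.63 m there is only 0.62 m of height for the wrist.)
- pepper_mill: Loose dark wooden pepper mill, round, 58 mm across at the foot, 170 mm high with a small metal knob on top, about 180 g; its round head is widest (48 mm) 137 mm above the foot, a good place to grip. Stands upright in one compartment at the start. Origin: centre of its underside, z up.
- sauce_bottle: Loose round grey sauce bottle with a green cap, 57 mm across up to 110 mm height, 203 mm high, about 480 g. Above that its solid shape tapers evenly to 28 mm at the cap: 42 mm wide (a good place to grip) 152 mm up. Stands upright in the other compartment at the start. Origin: centre of its underside, z up.
- mustard_jar: Loose squarish glass jar with yellow contents and a round red lid, 58 x 58 mm (sides along its x and y, corners rounded to 68 mm across), 80 mm high, about 230 g. At the start it stands on the mat or in the saucer, its x within 0.5 rad of world x. Origin: centre of its underside, z up.
- pale_jar: Loose round glass jar with pale green contents and a white lid, 60 mm across, 85 mm high, about 290 g. At the start it stands on the mat or in the saucer, whichever the other jar does not. Origin: centre of its underside, z up.
- salt_shaker: Bystander: loose glass salt shaker with a grey domed top, 44 mm across, 90 mm high, standing behind the work; origin: centre of its underside.
- amber_glass: Bystander: loose amber drinking glass, 79 mm across, 97 mm high, standing behind the work; origin: centre of its underside.

How it is judged (in metres and radians):
At the end, for the whole second after the job is handed in: Jars upright on the box floor, one per compartment (middle within 15 mm along, 18 mm across); mill upright on the mat, bottle upright in the saucer, each within 15 mm of centre; lid seated, level, within 10 mm and 0.08 rad; all at rest and released (((x of mustard_jar in the frame of storage_box between 0.0295 and 0.0595 m and x of pale_jar in the frame of storage_box between -0.0595 and -0.0295 m) or (x of mustard_jar in the frame of storage_box between -0.0595 and -0.0295 m and x of pale_jar in the frame of storage_box between 0.0295 and 0.0595 m)) and y of mustard_jar in the frame of storage_box between -0.018 and 0.018 m and z of mustard_jar in the frame of storage_box between 0 and 0.01 m and angle between each of mustard_jar, pale_jar, pepper_mill, sauce_bottle's own z axis and vertical below 0.1 rad and y of pale_jar in the frame of storage_box between -0.018 and 0.018 m and z of pale_jar in the frame of storage_box between 0 and 0.01 m and horizontal distance between pepper_mill and cork_mat below 0.015 m and z of pepper_mill in the frame of cork_mat between 0.002 and 0.01 m and horizontal distance between sauce_bottle and drip_saucer below 0.015 m and z of sauce_bottle in the frame of drip_saucer between 0.002 and 0.01 m and horizontal distance between box_lid and storage_box below 0.01 m and angle between the x axis of box_lid and the x axis of storage_box, either way round below 0.08 rad and angle between box_lid's own z axis and vertical below 0.03 rad and z of box_lid in the frame of storage_box between 0.052 and 0.06 m and linear speed of each of pepper_mill, sauce_bottle, mustard_jar, pale_jar, box_lid below 0.02 m/s); the robot touches nothing.
It fails at once if the salt shaker or the amber glass is shifted by more than 30 mm (distance of any of salt_shaker, amber_glass from where it was at the start of the episode above 0.03 m).
It fails at once if the mill, the bottle or a jar is toppled (angle between any of pepper_mill, sauce_bottle, mustard_jar, pale_jar's own z axis and vertical above 0.7 rad).
It fails at once if something is dropped or thrown (faster than 1.2 m/s) (linear speed of any of pepper_mill, sauce_bottle, mustard_jar, pale_jar, box_lid above 1.2 m/s).
It also fails if it takes over 115 s, if anything falls off the work surface, if the arm or the gripper's body presses on something with over 40 N, if the wrist force passes 120 N, or if a joint passes its speed limit or range.

### The arm

A 7-joint arm with a two-finger parallel gripper is mounted at the origin on a cart in front of the work surface, level with it; the furniture and walls round the work are solid. World frame = base frame: x ahead of the robot, y to its left, z up, the work surface at z = 0. Lengths are in mm, angles in rad, forces in N, time in s.
With the tool pointing down it reaches from about 400 to 925 mm from the base axis. Payload 5.6 kg.
Tool frame: the origin (TCP) lies at the very end of the fingers, on their centre line; the grasp point (between the pads) lies 19 mm behind it; z points along the fingers, y is the line along which they close (so a half turn about z gives the same grasp; the last joint's range is limited). The gripper opens to 85 mm and grips with 20 to 120 N. Pads are 22 mm wide; open, the fingers measure 114 mm over their backs; the gripper's body (76 mm by 85 mm) begins 54 mm behind the grasp point. The pads swing forward as they close: fully open they stand 13 mm farther back than shut.
Start: joints at [-1.236, 0.468, -0.012, 1.603, 0.006, 1.071, -0.056], TCP at [239.81, 604.152, 231.29] pointing down, gripper open.
Joint ranges: [-2.53, 2.53], [-0.31, 2.02], [-1.57, 1.55], [0.28, 2.44], [-1.29, 4.43], [0.15, 1.84], [-2.92, 2.92]. Speed limits (rad/s): [2.57, 2.57, 3.14, 3.14, 3.14, 3.14, 3.14].

### API

Orientations are given as a unit quaternion [w, x, y, z].
In Python, from plant import r gives the robot as it stands.
- The arm moves only by the shell command python3 -m crank 'ROWS'. ROWS is JSON, a list of rows, each a list of 7 numbers: the shift along the world's x, y, z normalised to -1 to 1, where 1 is 0.5 m, then the turn, a rotation vector about the world's x, y, z normalised to -1 to 1, where 1 is 90 degrees, then the opening, from -1 (shut) to 1 (fully open), so that 0 is half open. In form: [[tx, ty, tz, rx, ry, rz, fingers], ...]. A call has 1 to 8 rows; each row is the pose to reach, as a shift and turn from the pose commanded when the call began; what a row does not reach only later rows make up. A row lasts 1/8 s, in which the tool goes at most 62.5 mm and 10.7 degrees, less where a joint would pass 70% of its speed; a pose out of reach is approached as far as the arm can. A call with a number of a shift or a turn outside -1 to 1 is refused whole. A call with a gripper value outside its range is refused whole. The fingers move at their own pace and stop on an object; the grip force is fixed at half the most. Time passes only in rows, so rows that repeat a pose let the fingers close. It gives the time, the measured TCP pose, the force, the opening and the grip force at its end, in the units of the state.
- r.state(): the state, without advancing time (a new reading comes with each control period).
- r.get_image(name): name is "side" or "top" or "wrist"; returns the picture (480x640x3 uint8, red, green, blue); there is no depth.
- r.get_calibration(name): a dict with "fx", "fy", "cx", "cy" (pixels), "eye" and "rotation" of the camera in the world; the wrist camera has in their place "mount" (4x4, takes a point from camera to tool coordinates, whose origin is the TCP and whose axes are the flange's). Camera axes: x right, y up, looking along -z (the intrinsics and any distortion apply to the point x, -y, -z); pixel columns grow to the right and rows downward; lengths in mm; the calibration is good to about 2 mm. A picture is of the moment at which its call begins: read the wrist's pose just before it. get_calibration takes no time and is no camera call.
- r.close_job(): hands the job in; it is judged then, once.
The state is a dict: "t": time; "joint_positions": joint angles; "qvel": joint speeds; "joint_torque": joint torques, N m; "tcp_pos": TCP position; "tool_rot": TCP orientation; "ft_force": force on the tool from outside, world axes, zero at the start; "wrist_torque": the same for the moment, N m; "gripper_width": opening from 0.0 (shut) to 1.0 (fully open); "grasp_force": force on a finger pad.
Only numpy, scipy, OpenCV 4.12 (cv2) and the standard library are available. Lean on these libraries where they do the work, as an engineer would, in place of code of your own. Each camera call takes 0.05 s, during which the arm holds its last target. There are 200 camera calls.

## Working session

There is one attempt and no reset: what is moved stays moved. The work goes in short steps, Python scripts to look and compute and a shell command to move; the robot and the scene stay as the last step left them, time stands still between calls to the robot, and variables do not carry over. Pictures are saved under pics/ and viewed, at most 19 in all, crops included, and the job is handed in when it is done.

```bash
ls; mkdir -p pics
python3 - <<'E'
from plant import r
import cv2,numpy as np
s=r.state();print({k:(np.round(v,3).tolist() if not isinstance(v,float) else v) for k,v in s.items()})
for n in ["side","top","wrist"]:
    c=r.get_calibration(n);print(n,{k:np.round(np.array(v,float),3).tolist() if not isinstance(v,str) else v for k,v in c.items()})
    cv2.imwrite(f"pics/{n}0.png",r.get_image(n)[:,:,::-1])
E
```

```text
pics
{'t': 0.0, 'joint_positions': [-1.236, 0.468, -0.012, 1.604, 0.006, 1.071, -0.056], 'qvel': [-0.002, -0.001, -0.0, 0.002, 0.0, -0.0, 0.0], 'joint_torque': [0.001, -53.239, 0.021, -25.129, 0.011, 0.008, 0.0], 'tcp_pos': [239.628, 603.601, 230.319], 'tool_rot': [-0.0, 0.188, 0.982, -0.001], 'ft_force': [0.388, 0.149, 0.008], 'wrist_torque': [0.007, 0.032, 0.014], 'grasp_force': 0.0, 'gripper_width': 1.0018547173255146}
side {'fx': 531.028, 'fy': 531.028, 'cx': 319.364, 'cy': 245.263, 'eye': [316.612, 635.031, 647.527], 'rotation': [-0.179, -0.074, 0.411, 0.891]}
top {'fx': 460.58, 'fy': 460.58, 'cx': 322.293, 'cy': 238.779, 'eye': [516.791, -46.257, 908.969], 'rotation': [0.714, 0.048, -0.022, -0.698]}
wrist {'fx': 408.831, 'fy': 408.831, 'cx': 318.531, 'cy': 242.191, 'mount': [[0.0, 0.953, 0.302, 78.542], [1.0, -0.0, 0.001, -0.747], [0.001, 0.302, -0.953, -142.658], [0.0, 0.0, 0.0, 1.0]]}
```

View pics/top0.png

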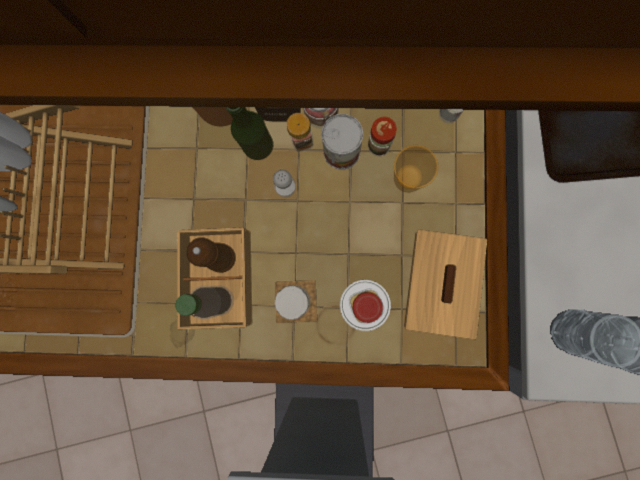

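View pics/side0.png

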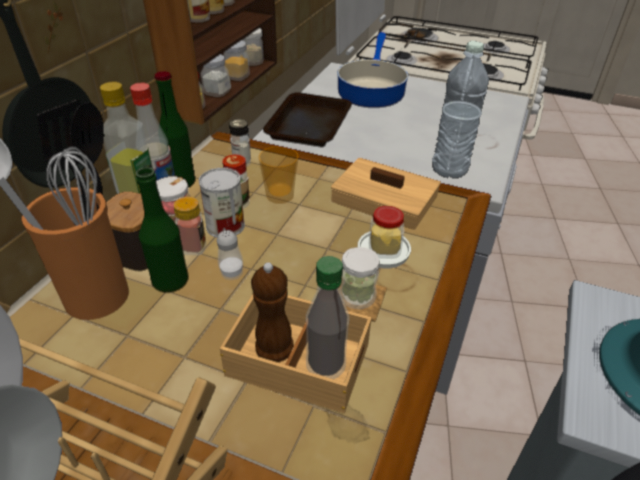

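The top view shows the box at about (212,278), with the mill in its rear compartment at (200,250) and the bottle in front at (187,305). The pale jar is on the mat at (292,302), the mustard jar in the saucer at (366,306), and the lid at (447,284). The shaker stands at (284,182) and the amber glass at (415,167).

```bash
cat > h.py <<'E'
from plant import r
import cv2,numpy as np
from scipy.spatial.transform import Rotation as R
def rot(q): return R.from_quat([q[1],q[2],q[3],q[0]]).as_matrix()
def cam(n):
    c=r.get_calibration(n)
    if n=="wrist":
        s=r.state();T=rot(s["tool_rot"]);M=np.array(c["mount"])
        return c,T@M[:3,3]+np.array(s["tcp_pos"]),T@M[:3,:3]
    return c,np.array(c["eye"]),rot(c["rotation"])
def look(n,f):
    k=cam(n);im=r.get_image(n)[:,:,::-1].copy();cv2.imwrite("pics/"+f,im);return k,im
def onz(k,u,v,z):
    c,e,M=k;d=M@np.array([(u-c["cx"])/c["fx"],-(v-c["cy"])/c["fy"],-1.0])
    return e+d*(z-e[2])/d[2]
def px(k,p):
    c,e,M=k;q=M.T@(np.array(p)-e);return np.round([c["cx"]-c["fx"]*q[0]/q[2],c["cy"]+c["fy"]*q[1]/q[2]],1)
def blob(m,roi):
    x0,y0,x1,y1=roi;z=np.zeros(m.shape,np.uint8);z[y0:y1,x0:x1]=m[y0:y1,x0:x1]
    z=cv2.morphologyEx(z,cv2.MORPH_OPEN,np.ones((3,3),np.uint8))
    return max(cv2.findContours(z,cv2.RETR_EXTERNAL,cv2.CHAIN_APPROX_NONE)[0],key=cv2.contourArea)
def rect(c,k,z):
    P=np.array([onz(k,*p[0],z)[:2] for p in c],np.float32);return cv2.minAreaRect(P)
def st():
    s=r.state();print("t",round(s["t"],2),np.round(s["tcp_pos"],1),"yaw",np.round(R.from_matrix(rot(s["tool_rot"])).as_euler("zyx",degrees=True),1),"F",np.round(s["ft_force"],1),"w",round(s["gripper_width"],3),"g",round(s["grasp_force"],1),"q",np.round(s["joint_positions"],2))
E
python3 - <<'E'
from h import *
k=cam("top");im=cv2.imread("pics/top0.png");H=cv2.cvtColor(im,cv2.COLOR_BGR2HSV)
h,s,v=[H[...,i].astype(int) for i in range(3)]
for p in [(210,233),(450,250),(210,325),(300,160),(276,290),(292,302),(350,300)]: print(p,H[p[1],p[0]])
red=((h<8)|(h>172))&(s>130)&(v>60)
white=(s<45)&(v>120)
wood=(h>8)&(h<22)&(s>90)&(v>150)
m=lambda a:a.astype(np.uint8)*255
for n,mm,roi,z in [("red jar lid",red,(340,280,395,330),80),("pale lid",white,(270,280,312,325),85),("saucer",white,(335,275,395,335),13),("lid top",wood,(400,225,495,345),48),("box rim",wood,(170,222,252,335),65)]:
    c=blob(m(mm),roi);print(n,cv2.boundingRect(c),rect(c,k,z))
# mat contrast corners by hand
for p in [(275,282),(315,282),(317,321),(275,321)]: print("mat",onz(k,*p,6)[:2])
for p,z in [((178,231),65),((244,229),65),((245,326),65),((180,328),65)]: print("box",onz(k,*p,z)[:2])
for p,z in [((418,232),48),((486,237),48),((476,338),48),((407,330),48)]: print("lid",onz(k,*p,z)[:2])
print("mill knob",onz(k,200,249,165)[:2],"bottle cap",onz(k,186,305,203)[:2],"glass",onz(k,415,167,60)[:2],"shaker",onz(k,284,181,80)[:2])
E
python3 - <<'E'
import cv2
im=cv2.imread('pics/top0.png')[215:350,165:495]
cv2.imwrite('pics/topc.png',cv2.resize(im,None,fx=2.4,fy=2.4,interpolation=cv2.INTER_CUBIC))
E
```

```text
(210, 233) [ 17 126  75]
(450, 250) [ 17 130 174]
(210, 325) [ 17 135  87]
(300, 160) [ 20 118 127]
(276, 290) [ 16 133 128]
(292, 302) [ 16  20 165]
(350, 300) [ 21  61 142]
red jar lid (353, 293, 29, 29) ((478.1927795410156, -96.95989227294922), (49.309913635253906, 49.774410247802734), 1.4561269283294678)
pale lid (275, 286, 33, 33) ((483.2532653808594, 38.61602783203125), (56.881813049316406, 55.78535079956055), 39.88104248046875)
saucer (340, 280, 51, 51) ((478.94635009765625, -97.11788940429688), (95.26082611083984, 95.99270629882812), 1.398130178451538)
lid top (406, 231, 80, 108) ((523.631591796875, -244.29263305664062), (128.48965454101562, 185.53990173339844), 83.57473754882812)
box rim (227, 279, 18, 43) ((483.7384338378906, 142.27662658691406), (76.32627868652344, 31.258493423461914), 2.385540008544922)
mat [518.4503637   79.03443877]
mat [520.37882379   0.54654025]
mat [445.25185361  -5.31290004]
mat [442.9998239   76.39809501]
box [608.61441146 255.96900527]
box [614.90517444 132.09818194]
box [437.33350349 122.86754484]
box [430.38995362 242.27077016]
lid [ 617.92515723 -191.8030953 ]
lid [ 611.17239727 -317.20509913]
lid [ 426.03294899 -297.41305125]
lid [ 436.85425833 -172.59118406]
mill knob [568.86432164 182.06978746] bottle cap [479.56638778 187.70900358] glass [ 738.65927896 -183.67027048] shaker [703.46872482  58.61129457]
```

View pics/topc.png

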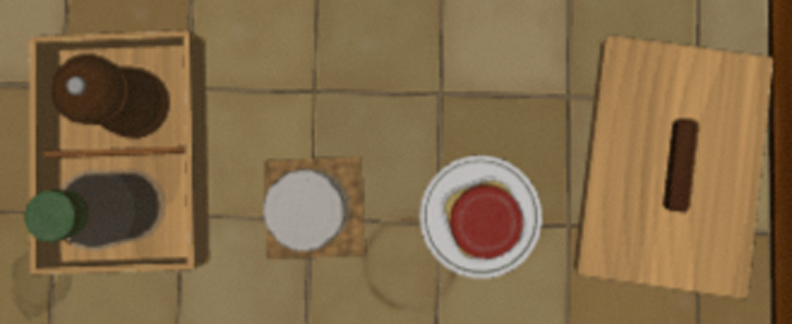

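The crop confirms the layout:

| Item | Centre (x, y) mm | Yaw (rad) |
|---|---|---|
| Box | (523, 188) | ~0.057 |
| Mat | (482, 38) | not needed |
| Saucer | (479, -97) | not needed |
| Lid | (524, -244) | ~-0.112 |

The planned order is bottle to the staging spot, pale jar to the front compartment, mill to the mat, mustard jar to the rear compartment, bottle to the saucer, then the lid.

```bash
python3 -m crank '[[0.05,-0.06,0.16,0,0,0.06,1],[0.15,-0.17,0.18,0,0,0.15,1],[0.25,-0.29,0.18,0,0,0.278,1],[0.35,-0.42,0.18,0,0,0.278,1],[0.45,-0.55,0.18,0,0,0.278,1],[0.52,-0.67,0.18,0,0,0.278,1],[0.52,-0.77,0.18,0,0,0.278,1],[0.52,-0.832,0.18,0,0,0.278,1]]' | tail -c 600; python3 -m crank '[[0,0,0,0,0,0,1],[0,0,0,0,0,0,1]]' >/dev/null
python3 - <<'E'
from h import *
st();k,im=look("wrist","w1.png");np.save("k1.npy",np.array([k[1],*k[2]]))
E
```

```text
t: 1.15
tcp_pos: [489.9, 223.9, 320.8]
tool_rot: [-0.0, -0.029, 1.0, -0.0]
ft_force: [0.7, 0.5, 0.1]
gripper_width: 1.0
grasp_force: 0.0
t 1.4 [488.8 226.6 321.1] yaw [ 176.6   -0.  -180. ] F [-0.1  1.2  0.4] w 0.998 g 0.0 q [-0.59  0.19  0.11  1.78 -0.02  1.17  1.16]
```

View pics/w1.png

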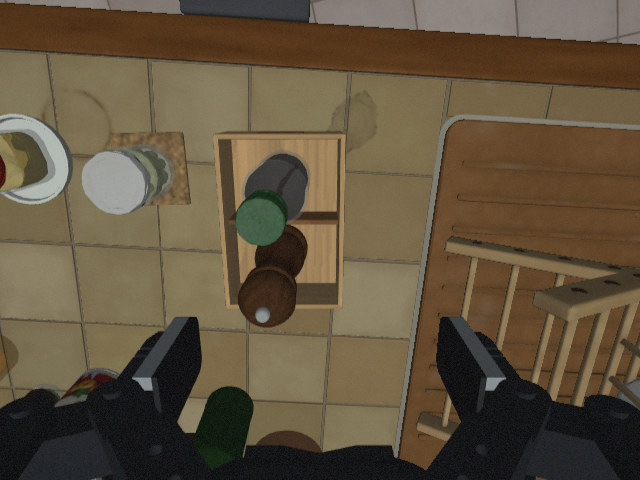

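The wrist view shows the box rim with corners at about (215,134), (344,134), (343,307) and (226,307). The bottle cap is at (262,218), the mill knob at (263,315), the pale jar lid at (115,182), and the mat corner at (185,133).

```bash
sed -i 's/"zyx"/"ZYX"/' h.py
python3 - <<'E'
from h import *
a=np.load("k1.npy");k=(r.get_calibration("wrist"),a[0],a[1:]);im=cv2.imread("pics/w1.png")
H=cv2.cvtColor(im,cv2.COLOR_BGR2HSV);h,s,v=[H[...,i].astype(int) for i in range(3)]
m=lambda a:a.astype(np.uint8)*255
for n,mm,roi,zs in [("cap",(h>40)&(h<90)&(s>60),(225,180,300,250),(208,)),("jarlid",(s<40)&(v>110),(75,140,155,220),(91,))]:
    c=blob(m(mm),roi);print(n,cv2.boundingRect(c),[rect(c,k,z) for z in zs])
P=[onz(k,*p,65)[:2] for p in [(215,134),(344,134),(343,307),(226,307)]];print("box",np.round(P,1),np.mean(P,0))
print("sides",[np.linalg.norm(P[i]-P[i-1]).round(1) for i in range(4)],"yaw",np.arctan2(*(P[3]-P[0])[::-1]),np.arctan2(*(P[2]-P[1])[::-1]))
for a_,b_ in [((0,0),0)]:
  for X in (-44.5,44.5):
    c=np.array([523,188.5]);t=.057;print("comp",c+X*np.array([np.cos(t),np.sin(t)]))
print("knob",onz(k,263,315,175),"mat corners",[onz(k,*p,6)[:2].round(1) for p in [(110,133),(184,132),(189,203)]])
# bottle head-band edges at shoulder, mill head
print("bottle foot rim px if at 480,187:",px(k,(480,187,115)),"mill head px",px(k,(568,190,142)))
E
```

```text
cap (235, 190, 53, 56) [((476.5820007324219, 188.4270477294922), (32.36302185058594, 37.31293869018555), 76.43722534179688)]
jarlid (82, 150, 63, 65) [((482.5544128417969, 38.218971252441406), (56.30762481689453, 55.86491394042969), 42.598876953125)]
box [[435.1 125.3]
 [428.  246.8]
 [607.9 259.8]
 [615.3 134. ]] [521.56216845 191.46792629]
sides [np.float64(180.4), np.float64(121.8), np.float64(180.4), np.float64(126.0)] yaw 0.048159184685510954 0.0717644806476788
comp [478.57227068 185.96487329]
comp [567.42772932 191.03512671]
knob [563.96388892 187.07035699 175.        ] mat corners [array([444.5,  -2.4]), array([438.7,  77.6]), array([516.9,  80.1])]
bottle foot rim px if at 480,187: [273.6 194.8] mill head px [271.2 301.4]
```

```bash
python3 -m crank '[[-0.022,-0.077,0,0,0,0,1],[-0.022,-0.077,-0.1,0,0,0,1],[-0.022,-0.077,-0.2,0,0,0,1],[-0.022,-0.077,-0.3,0,0,0,1],[-0.022,-0.077,-0.366,0,0,0,1],[-0.022,-0.077,-0.366,0,0,0,1]]' | head -3;  python3 - <<'E'
from h import *
st();k,im=look("wrist","w2.png")
E
```

```text
t: 2.2
tcp_pos: [476.9, 189.3, 136.4]
tool_rot: [-0.001, -0.031, 1.0, -0.0]
t 2.2 [476.9 189.3 136.4] yaw [-176.4   -0.2 -180. ] F [ 0.2 -0.3  0.1] w 0.999 g 0.0 q [-0.54  0.37  0.12  2.02 -0.06  0.76  1.25]
```

View pics/w2.png

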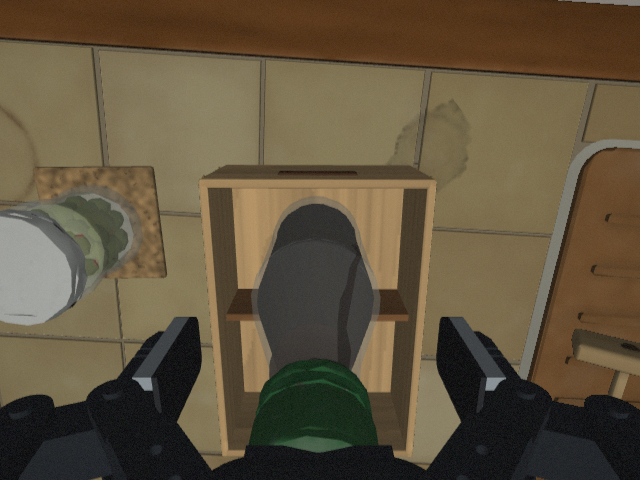

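The bottle is centred between the fingers (column ~318) and the box is symmetric about the tool plane, so I'll close and lift.

```bash
python3 -m crank '[[0,0,0,0,0,0,-1],[0,0,0,0,0,0,-1],[0,0,0,0,0,0,-1],[0,0,0,0,0,0,-1],[0,0,0,0,0,0,-1],[0,0,0,0,0,0,-1]]'
python3 - <<'E'
from h import *
c=np.load
import cv2
k=cam("wrist")
P=[onz(k,*p,65)[:2].round(1) for p in [(201,180),(436,180)]];print("front rim",P)
P=[onz(k,*p,65)[:2].round(1) for p in [(221,456),(410,456)]];print("rear rim",P)
E
```

```text
t: 3.0
tcp_pos: [478.6, 187.8, 139.4]
tool_rot: [0.001, -0.029, 1.0, 0.0]
ft_force: [-1.2, -0.2, 6.4]
gripper_width: 0.517
grasp_force: 59.9
front rim [array([437.9, 122.6]), array([430.5, 247.2])]
rear rim [array([622.4, 130.7]), array([615. , 256.8])]
```

```bash
python3 -m crank '[[0,0,0.1,0,0,0,-1],[0,0,0.22,0,0,0,-1],[0,-0.1,0.22,0,0,0,-1],[0.09,-0.17,0.22,0,0,0,-1],[0.18,-0.26,0.22,0,0,0,-1],[0.264,-0.34,0.22,0,0,0,-1],[0.264,-0.416,0.22,0,0,0,-1],[0.264,-0.416,0.22,0,0,0,-1]]'; python3 -m crank '[[0,0,0,0,0,0,-1],[0,0,-0.08,0,0,0,-1],[0,0,-0.16,0,0,0,-1],[0,0,-0.2,0,0,0,-1],[0,0,-0.222,0,0,0,-1],[0,0,-0.222,0,0,0,-1],[0,0,-0.222,0,0,0,-1]]'
```

```text
t: 4.0
tcp_pos: [608.9, -25.8, 246.9]
tool_rot: [-0.002, -0.026, 1.0, -0.001]
ft_force: [-0.0, -0.0, -5.0]
gripper_width: 0.514
grasp_force: 61.9
t: 4.88
tcp_pos: [610.9, -20.1, 138.2]
tool_rot: [0.001, -0.03, 1.0, 0.0]
ft_force: [0.5, -0.4, -4.4]
gripper_width: 0.517
grasp_force: 61.9
```

```bash
python3 -m crank '[[0,0,-0.004,0,0,0,-1],[0,0,-0.005,0,0,0,-1],[0,0,-0.005,0,0,0,-1],[0,0,-0.005,0,0,0,-1]]'; python3 -m crank '[[0,0,-0.001,0,0,0,-1],[0,0,-0.002,0,0,0,-1],[0,0,-0.002,0,0,0,-1]]'
```

```text
t: 5.38
tcp_pos: [610.4, -20.5, 135.1]
tool_rot: [0.0, -0.029, 1.0, 0.0]
ft_force: [-0.4, -0.1, -1.2]
gripper_width: 0.512
grasp_force: 62.5
t: 5.75
tcp_pos: [611.1, -20.4, 135.1]
tool_rot: [0.001, -0.029, 1.0, 0.0]
ft_force: [-1.2, 0.5, 6.2]
gripper_width: 0.51
grasp_force: 63.7
```

```bash
python3 -m crank '[[0,0,0,0,0,0,0.4],[0,0,0,0,0,0,1],[0,0,0,0,0,0,1],[0,0,0.1,0,0,0,1],[0,0,0.2,0,0,0,1],[-0.1,0.05,0.23,0,0,0,1],[-0.2,0.1,0.23,0,0,0,1],[-0.257,0.118,0.2,0,0,0,1]]'; python3 -m crank '[[0,0,0,0,0,0,1],[0,0,0,0,0,0,1]]' >/dev/null;python3 - <<'E'
from h import *
st();k,im=look("wrist","w3.png")
t,_=look("top","t3.png")
H=cv2.cvtColor(im,cv2.COLOR_BGR2HSV);h,s,v=[H[...,i].astype(int) for i in range(3)]
c=blob(((s<40)&(v>110)).astype(np.uint8)*255,(220,180,430,420));print("jarlid",cv2.boundingRect(c),rect(c,k,91))
E
```

```text
t: 6.75
tcp_pos: [480.3, 40.2, 234.6]
tool_rot: [0.001, -0.031, 1.0, 0.001]
ft_force: [0.4, -0.4, -0.6]
gripper_width: 1.001
grasp_force: 0.0
t 7.0 [482.6  38.3 234.1] yaw [-1.767e+02  1.000e-01 -1.800e+02] F [-0.2 -0.1  0.5] w 1.001 g 0.0 q [-0.35  0.18  0.23  2.01 -0.05  0.96  1.53]
jarlid (279, 186, 80, 78) ((482.4082336425781, 37.88930892944336), (56.011741638183594, 56.105560302734375), 40.279632568359375)
```

View pics/w3.png

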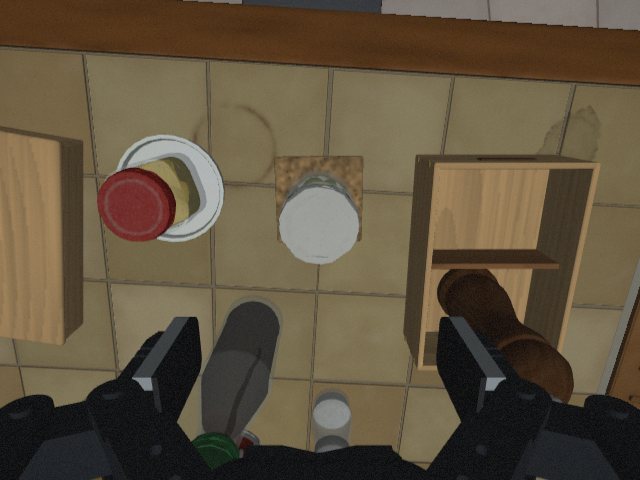

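The bottle stands staged at (240,370). The pale jar is centred under the tool with its lid at (319,225), and the front compartment is empty, with front rim corners at about (417,156) and (600,163).

```bash
python3 - <<'E'
from h import *
k=cam("wrist")
for p,z in [((417,155),65),((600,162),65),((413,337),65),((433,259),45),((560,259),45),((276,157),6),((363,156),6),((363,238),6)]: print(p,onz(k,*p,z).round(1))
E
python3 -m crank '[[0,0,-0.1,0,0,0,1],[0,0,-0.2,0,0,0,1],[0,0,-0.3,0,0,0,1],[0,0,-0.384,0,0,0,1],[0,0,-0.384,0,0,0,1],[0,0,-0.384,0,0,0,-1],[0,0,-0.384,0,0,0,-1],[0,0,-0.384,0,0,0,-1]]';python3 -m crank '[[0,0,0,0,0,0,-1],[0,0,0,0,0,0,-1]]'
```

```text
(417, 155) [430.4 108.5  65. ]
(600, 162) [427.6 246.6  65. ]
(413, 337) [584.1 125.2  65. ]
(433, 259) [518.9 138.6  45. ]
(560, 259) [512.6 247.9  45. ]
(276, 157) [444.4  -2.6   6. ]
(363, 156) [439.1  74.8   6. ]
(363, 238) [515.3  81.7   6. ]
t: 8.1
tcp_pos: [483.5, 38.4, 44.0]
tool_rot: [0.002, -0.029, 1.0, 0.0]
ft_force: [-0.8, -1.7, 6.5]
gripper_width: 0.686
grasp_force: 64.5
t: 8.35
tcp_pos: [483.5, 38.4, 44.0]
tool_rot: [0.002, -0.029, 1.0, 0.0]
ft_force: [-0.3, -1.4, 7.3]
gripper_width: 0.686
grasp_force: 64.5
```

```bash
python3 -m crank '[[0,0,0.08,0,0,0,-1],[0,0,0.17,0,0,0,-1],[0,0.1,0.17,0,0,0,-1],[-0.005,0.2,0.17,0,0,0,-1],[-0.011,0.297,0.17,0,0,0,-1],[-0.011,0.297,0.17,0,0,0,-1],[-0.011,0.297,0.17,0,0,0,-1]]'
python3 - <<'E'
from h import *
st();k,im=look("wrist","w4.png")
E
```

```text
t: 9.22
tcp_pos: [476.3, 186.8, 127.5]
tool_rot: [0.001, -0.03, 1.0, 0.0]
ft_force: [0.4, -0.9, -2.7]
gripper_width: 0.686
grasp_force: 66.3
t 9.22 [476.3 186.8 127.5] yaw [-1.766e+02  1.000e-01  1.800e+02] F [ 0.4 -0.9 -2.7] w 0.686 g 66.3 q [-0.59  0.38  0.18  2.03 -0.1   0.74  1.28]
```

View pics/w4.png

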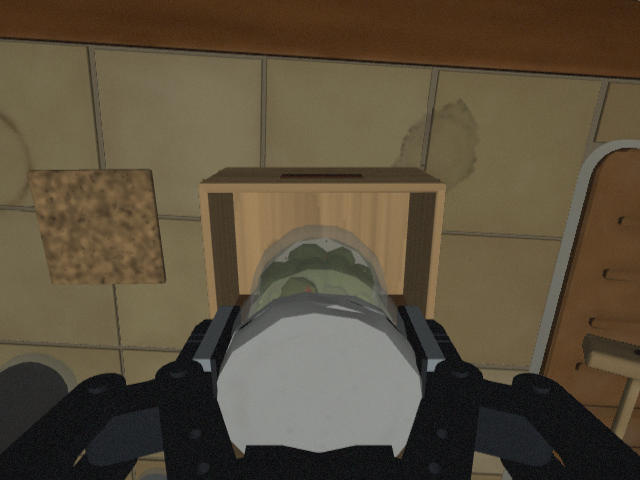

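The jar hangs over the front compartment. The front rim spans columns 202–445, so its centre at 323 is about 2 mm from the jar; I'll lower it.

```bash
python3 - <<'E'
from h import *
k=cam("wrist")
for p in [(202,183),(445,183)]: print(onz(k,*p,65).round(1))
for p in [(30,171),(152,169),(165,283)]: print("mat",onz(k,*p,6).round(1))
E
python3 -m crank '[[0,0.004,-0.06,0,0,0,-1],[0,0.004,-0.12,0,0,0,-1],[0,0.004,-0.155,0,0,0,-1],[0,0.004,-0.166,0,0,0,-1],[0,0.004,-0.166,0,0,0,-1]]';python3 -m crank '[[0,0,-0.003,0,0,0,-1],[0,0,-0.005,0,0,0,-1],[0,0,-0.005,0,0,0,-1]]'
```

```text
[434.9 124.6  65. ]
[427.9 246.6  65. ]
mat [444.2  -1.7   6. ]
mat [438.4  76.6   6. ]
mat [517.5  80.4   6. ]
t: 9.9
tcp_pos: [476.7, 188.7, 44.1]
tool_rot: [0.0, -0.029, 1.0, 0.0]
ft_force: [0.3, -0.6, -1.1]
gripper_width: 0.685
grasp_force: 66.4
t: 10.28
tcp_pos: [477.1, 189.3, 43.0]
tool_rot: [0.001, -0.029, 1.0, 0.001]
ft_force: [-3.9, -1.7, 10.7]
gripper_width: 0.686
grasp_force: 67.7
```

```bash
python3 -m crank '[[0,0,0,0,0,0,0.62],[0,0,0,0,0,0,0.62],[0,0,0,0,0,0,0.62],[0,0,0.1,0,0,0,0.62],[0,0,0.22,0,0,0,1],[0,0,0.35,0,0,0,1],[0.09,0,0.42,0,0,0,1],[0.176,-0.002,0.42,0,0,0,1]]'; python3 -m crank '[[0,0,0,0,0,0,1],[0,0,0,0,0,0,1]]' >/dev/null
python3 - <<'E'
from h import *
st();k,im=look("wrist","w5.png")
E
```

```text
t: 11.28
tcp_pos: [567.1, 189.2, 255.8]
tool_rot: [0.004, -0.03, 1.0, 0.002]
ft_force: [0.6, -0.2, -0.2]
gripper_width: 1.003
grasp_force: 0.0
t 11.53 [563.  188.  250.2] yaw [-1.766e+02 -1.000e-01 -1.800e+02] F [-0.4 -0.1 -0.6] w 1.0 g 0.0 q [-0.56  0.35  0.23  1.74 -0.09  1.06  1.33]
```

View pics/w5.png

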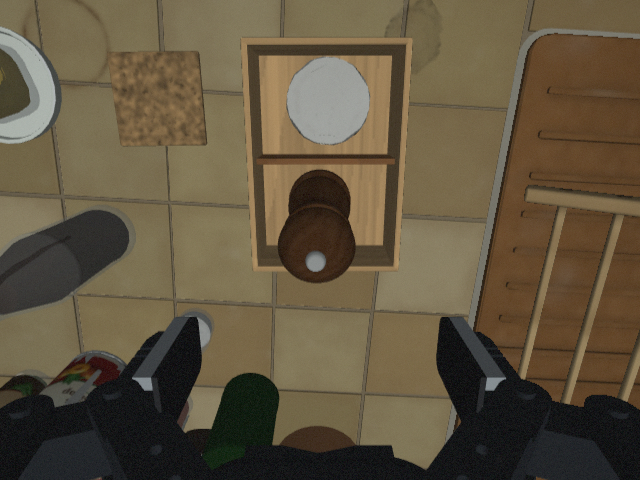

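The pale jar is centred in the front compartment at (328,100). The mill knob is at (316,261) and its head at (317,244). The rim corners are (241,39), (413,38), (399,270) and (250,270), and the mat corners (110,53), (200,51), (207,145) and (119,146).

Run:
```python
from h import *
k=cam("wrist")
P=np.array([onz(k,*p,65)[:2] for p in [(241,39),(413,38),(399,271),(250,271)]]);print(P.round(1),P.mean(0),[np.linalg.norm(P[i]-P[i-1]).round(1) for i in range(4)],"yaw",np.arctan2(*(P[3]-P[0])[::-1]),np.arctan2(*(P[2]-P[1])[::-1]),-np.arctan2(*(P[1]-P[0])),-np.arctan2(*(P[2]-P[3])))
Q=np.array([onz(k,*p,6)[:2] for p in [(110,53),(200,51),(207,145),(119,146)]]);print("mat",Q.round(1),Q.mean(0))
print("knob",onz(k,316,261,173),"head",onz(k,317,243,142),"jar",onz(k,328,100,90))
```

```text
[[436.2 123.7]
 [428.1 248.5]
 [609.4 259.8]
 [617.  131.9]] [522.68520755 190.98415985] [np.float64(181.0), np.float64(125.1), np.float64(181.6), np.float64(128.2)] yaw 0.045221694911409684 0.062396239658949505 0.06452483590687567 0.05960954916907269
mat [[ 4.453e+02 -4.000e-01]
 [ 4.390e+02  7.760e+01]
 [ 5.183e+02  8.180e+01]
 [ 5.240e+02  6.000e-01]] [481.654188    39.91438022]
knob [564.9958383  186.47641251 173.        ] head [563.98023609 186.86004691 142.        ] jar [475.07281962 189.17664619  90.        ]
```

```bash
python3 -m crank '[[0.003,-0.003,-0.08,0,0,0,1],[0.003,-0.003,-0.17,0,0,0,1],[0.003,-0.003,-0.254,0,0,0,1],[0.003,-0.003,-0.254,0,0,0,1],[0.003,-0.003,-0.254,0,0,0,-1],[0.003,-0.003,-0.254,0,0,0,-1],[0.003,-0.003,-0.254,0,0,0,-1],[0.003,-0.003,-0.254,0,0,0,-1]]';python3 -m crank '[[0,0,0,0,0,0,-1],[0,0,0,0,0,0,-1]]'
```

```text
t: 12.58
tcp_pos: [567.2, 187.0, 126.9]
tool_rot: [0.002, -0.029, 1.0, 0.001]
ft_force: [-0.5, 0.1, 5.7]
gripper_width: 0.545
grasp_force: 60.7
t: 12.82
tcp_pos: [567.2, 187.0, 126.8]
tool_rot: [0.002, -0.029, 1.0, 0.001]
ft_force: [-0.5, -0.1, 5.5]
gripper_width: 0.544
grasp_force: 60.7
```

```bash
python3 -m crank '[[0,0,0.09,0,0,0,-1],[0,0,0.19,0,0,0,-1],[-0.02,-0.1,0.19,0,0,0,-1],[-0.07,-0.2,0.19,0,0,0,-1],[-0.166,-0.25,0.17,0,0,0,-1],[-0.166,-0.295,0.1,0,0,0,-1],[-0.166,-0.295,0.03,0,0,0,-1],[-0.166,-0.295,0.03,0,0,0,-1]]'
python3 - <<'E'
from h import *
st();k,im=look("wrist","w6.png")
E
```

```text
t: 13.82
tcp_pos: [481.0, 38.6, 138.2]
tool_rot: [-0.002, -0.029, 1.0, -0.0]
ft_force: [0.6, 0.5, -2.0]
gripper_width: 0.541
grasp_force: 62.4
t 13.82 [481.   38.6 138.2] yaw [-176.7   -0.2 -180. ] F [ 0.6  0.5 -2. ] w 0.541 g 62.4 q [-0.37  0.32  0.26  2.1  -0.12  0.74  1.6 ]
```

View pics/w6.png

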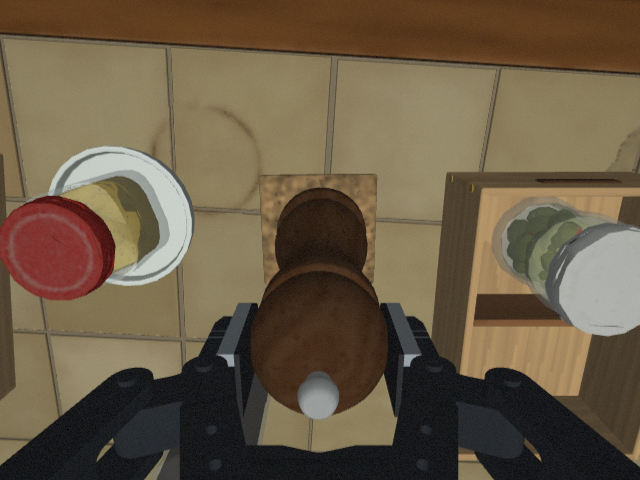

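The mill is over the mat: mat edges at 261 and 378, mill centre at 320. I'll lower it.

```bash
python3 - <<'E'
from h import *
k=cam("wrist");print("foot front",onz(k,320,188,22).round(1),"mat front",onz(k,320,175,6).round(1))
E
python3 -m crank '[[0,0,-0.016,0,0,0,-1],[0,0,-0.024,0,0,0,-1],[0,0,-0.024,0,0,0,-1]]';python3 -m crank '[[0,0,-0.003,0,0,0,-1],[0,0,-0.005,0,0,0,-1],[0,0,-0.005,0,0,0,-1]]'
```

```text
foot front [449.8  37.7  22. ] mat front [443.8  37.4   6. ]
t: 14.25
tcp_pos: [483.5, 39.4, 127.9]
tool_rot: [0.001, -0.03, 1.0, 0.0]
ft_force: [-0.2, 0.8, 2.6]
gripper_width: 0.54
grasp_force: 62.7
t: 14.62
tcp_pos: [485.9, 39.5, 127.9]
tool_rot: [0.003, -0.029, 1.0, 0.001]
ft_force: [-1.3, -0.5, 20.2]
gripper_width: 0.538
grasp_force: 64.1
```

```bash
python3 -m crank '[[0,0,0.003,0,0,0,-1],[0,0,0.003,0,0,0,0.3],[0,0,0.003,0,0,0,1],[0,0,0.003,0,0,0,1],[0,0,0.1,0,0,0,1],[0,0,0.22,0,0,0,1],[0,-0.1,0.22,0,0,0,1],[-0.006,-0.2,0.2,0,0,0,1]]'; python3 -m crank '[[0,-0.08,0,0,0,0,1],[0,-0.08,0,0,0,0,1],[0,-0.08,0,0,0,0,1]]' >/dev/null
python3 - <<'E'
from h import *
st();k,im=look("wrist","w7.png")
E
```

```text
t: 15.62
tcp_pos: [480.7, -61.7, 225.9]
tool_rot: [0.002, -0.031, 1.0, 0.0]
ft_force: [0.5, -0.7, -0.4]
gripper_width: 1.002
grasp_force: 0.0
t 16.0 [ 479.6 -100.4  224.4] yaw [-176.6   -0.   180. ] F [-0.   0.7 -0.3] w 1.001 g 0.0 q [-0.2   0.2   0.39  2.01 -0.1   0.94  1.87]
```

View pics/w7.png

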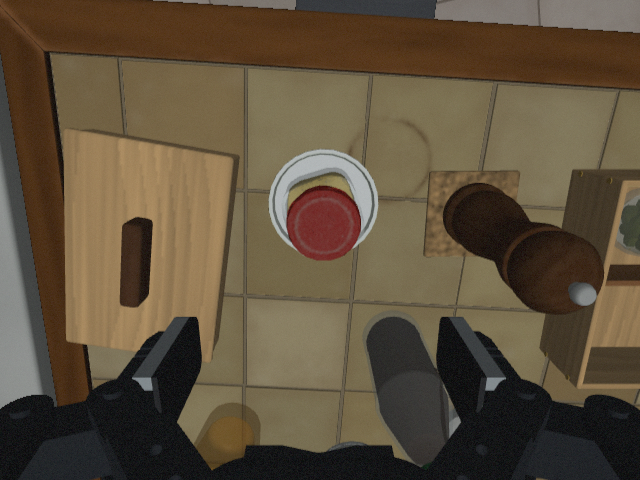

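The mill stands on the mat, the saucer is at (323,202), and the red lid at (324,223). I'll crop in to read the mustard jar's yaw.

Run:
```python
from h import *
k=cam("wrist");im=cv2.imread("pics/w7.png")
H=cv2.cvtColor(im,cv2.COLOR_BGR2HSV);h,s,v=[H[...,i].astype(int) for i in range(3)]
c=blob((((h<8)|(h>172))&(s>130)&(v>50)).astype(np.uint8)*255,(260,140,390,290));print("red",cv2.boundingRect(c),rect(c,k,86))
c=blob(((s<60)&(v>110)).astype(np.uint8)*255,(255,140,390,290));x,y,w,hh=cv2.boundingRect(c);print("saucer",(x,y,w,hh),onz(k,x,y+60,13),onz(k,x+w,y+60,13),onz(k,320,y,13))
L=[onz(k,*p,48)[:2] for p in [(64,129),(239,157),(207,362)]];print("lid",np.round(L,1),(L[0]+L[2])/2 if 0 else "")
for p,z in [((122,220),74),((152,217),74),((143,305),74)]: print("bar",onz(k,*p,z).round(1))
cv2.imwrite("pics/w7c.png",cv2.resize(im[140:270,255:395],None,fx=4,fy=4,interpolation=cv2.INTER_CUBIC))
```

```text
red (287, 186, 74, 74) ((475.8692321777344, -96.81512451171875), (53.621158599853516, 52.0265998840332), 3.4545137882232666)
saucer (268, 149, 111, 98) [ 484.97083613 -144.59868424   13.        ] [479.04400356 -46.45851546  13.        ] [ 430.29935879 -101.81727015   13.        ]
lid [[ 424.3 -295.4]
 [ 437.2 -163.8]
 [ 621.3 -192.4]] 
bar [ 485.4 -245.3   74. ]
bar [ 481.7 -223.    74. ]
bar [ 554.1 -234.6   74. ]
```

View pics/w7c.png

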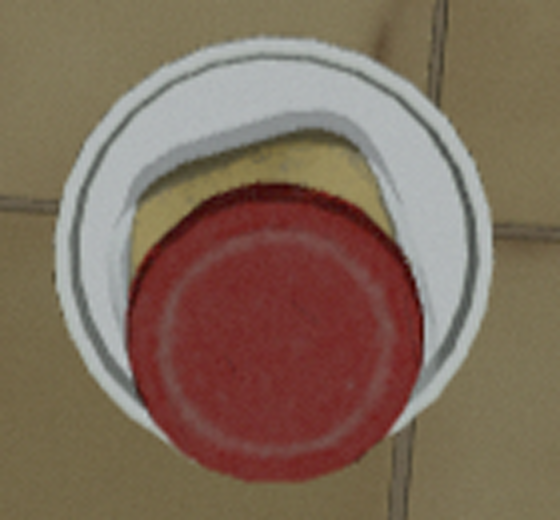

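Run:
```python
from h import *
k=cam("wrist")
f=lambda a,b,z:onz(k,255+a/4,140+b/4,z)[:2]
for p,q,z in [((145,165),(290,112),8),((150,190),(290,137),12),((365,150),(390,215),20)]:
    d=f(*q,z)-f(*p,z);print(d.round(1),np.degrees(np.arctan2(d[1],d[0]))%90)
st()
```

```text
[-13.5  31.1] 23.43052356451686
[-13.4  29.8] 24.1732348028888
[13.6  6.5] 25.531673763994352
t 16.05 [479.7 -99.8 224.4] yaw [-176.5   -0.   180. ] F [-0.7  0.4 -1.5] w 0.999 g 0.0 q [-0.2   0.2   0.39  2.01 -0.1   0.94  1.87]
```

```bash
python3 -m crank '[[-0.004,0.006,-0.1,0,0,0.115,1],[-0.004,0.006,-0.18,0,0,0.23,1],[-0.004,0.006,-0.28,0,0,0.23,1],[-0.004,0.006,-0.377,0,0,0.23,1],[-0.004,0.006,-0.377,0,0,0.23,1],[-0.004,0.006,-0.377,0,0,0.23,-1],[-0.004,0.006,-0.377,0,0,0.23,-1],[-0.004,0.006,-0.377,0,0,0.23,-1]]';python3 -m crank '[[0,0,0,0,0,0,-1],[0,0,0,0,0,0,-1]]'
```

```text
t: 17.05
tcp_pos: [479.4, -97.7, 38.7]
tool_rot: [0.002, -0.209, 0.978, -0.0]
ft_force: [0.1, 0.4, 7.2]
gripper_width: 0.667
grasp_force: 63.6
t: 17.3
tcp_pos: [479.4, -97.7, 38.7]
tool_rot: [0.002, -0.209, 0.978, -0.0]
ft_force: [-0.9, 0.1, 7.2]
gripper_width: 0.664
grasp_force: 63.6
```

```bash
python3 -m crank '[[0,0,0.08,0,0,0,-1],[0,0,0.2,0,0,0,-1],[0,0,0.32,0,0,0,-1],[0,0,0.4,0,0,0,-1],[0,0.1,0.4,0,0,-0.1,-1],[0,0.22,0.4,0,0,-0.2,-1],[0,0.34,0.4,0,0,-0.23,-1],[0.05,0.44,0.4,0,0,-0.23,-1]]'; python3 -m crank '[[0.05,0.05,0,0,0,0,-1],[0.128,0.141,-0.08,0,0,0,-1],[0.128,0.141,-0.2,0,0,0,-1],[0.128,0.141,-0.2,0,0,0,-1],[0.128,0.141,-0.2,0,0,0,-1]]'
python3 - <<'E'
from h import *
st();k,im=look("wrist","w8.png")
E
```

```text
t: 18.3
tcp_pos: [501.3, 124.6, 237.9]
tool_rot: [0.001, -0.03, 1.0, 0.001]
ft_force: [2.0, -0.9, -2.3]
gripper_width: 0.663
grasp_force: 65.7
t: 18.92
tcp_pos: [567.4, 192.1, 138.2]
tool_rot: [0.001, -0.029, 1.0, 0.0]
ft_force: [0.2, -0.7, -2.0]
gripper_width: 0.665
grasp_force: 65.7
t 18.93 [567.4 192.1 138.2] yaw [-1.767e+02  1.000e-01  1.800e+02] F [ 0.2 -0.7 -2. ] w 0.665 g 65.7 q [-0.54  0.49  0.21  1.82 -0.13  0.84  1.36]
```

View pics/w8.png

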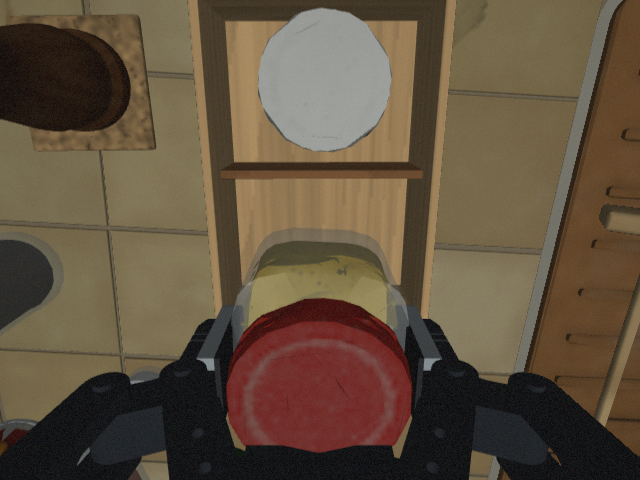

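The mustard jar is square and centred over the rear compartment, and the pale jar and mill (on the mat) are fine. Lowering.

```bash
python3 -m crank '[[0,0.003,-0.08,0,0,0,-1],[0,0.003,-0.16,0,0,0,-1],[0,0.003,-0.185,0,0,0,-1],[0,0.003,-0.195,0,0,0,-1],[0,0.003,-0.195,0,0,0,-1]]';python3 -m crank '[[0,0,-0.003,0,0,0,-1],[0,0,-0.004,0,0,0,-1],[0,0,-0.004,0,0,0,-1]]'
```

```text
t: 19.6
tcp_pos: [567.9, 194.3, 40.4]
tool_rot: [0.001, -0.029, 1.0, 0.001]
ft_force: [0.4, -0.8, -1.8]
gripper_width: 0.666
grasp_force: 65.7
t: 19.98
tcp_pos: [567.3, 194.3, 37.8]
tool_rot: [0.001, -0.029, 1.0, 0.0]
ft_force: [-1.5, 0.3, 6.2]
gripper_width: 0.665
grasp_force: 66.6
```

```bash
python3 -m crank '[[0,0,0,0,0,0,0.62],[0,0,0,0,0,0,0.62],[0,0,0,0,0,0,0.62],[0,0,0.1,0,0,0,0.62],[0,0,0.22,0,0,0,1],[0,0,0.34,0,0,0,1],[-0.03,0,0.45,0,0,0,1],[-0.03,0,0.45,0,0,0,1]]'
python3 - <<'E'
from h import *
st();k,im=look("wrist","w9.png");np.save("k9.npy",np.array([k[1],*k[2]]))
E
```

```text
t: 20.98
tcp_pos: [553.5, 195.1, 266.7]
tool_rot: [0.004, -0.03, 1.0, 0.002]
ft_force: [0.1, -0.1, -0.2]
gripper_width: 1.001
grasp_force: 0.0
t 20.98 [553.5 195.1 266.7] yaw [-176.6    0.5  179.8] F [ 0.1 -0.1 -0.2] w 1.001 g 0.0 q [-0.59  0.32  0.24  1.75 -0.09  1.08  1.31]
```

View pics/w9.png

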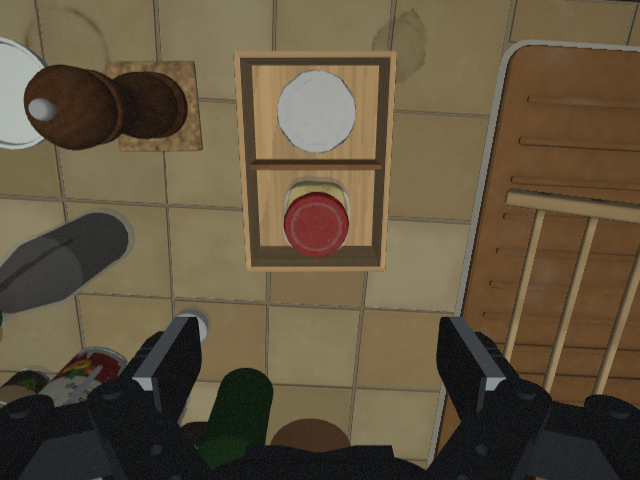

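```bash
python3 -m crank '[[0.06,-0.08,0,0,0,0,1],[0.116,-0.2,0,0,0,0,1],[0.116,-0.32,0,0,0,0,1],[0.116,-0.43,0,0,0,0,1],[0.116,-0.43,0,0,0,0,1],[0.116,-0.43,0,0,0,0,1]]'
python3 - <<'E'
from h import *
st();k,im=look("wrist","w10.png")
H=cv2.cvtColor(im,cv2.COLOR_BGR2HSV);h,s,v=[H[...,i].astype(int) for i in range(3)]
c=blob(((h>40)&(h<90)&(s>60)).astype(np.uint8)*255,(240,180,400,420));print("cap",cv2.boundingRect(c),rect(c,k,203))
E
```

```text
t: 21.78
tcp_pos: [609.1, -20.4, 259.9]
tool_rot: [-0.001, -0.029, 1.0, 0.0]
ft_force: [0.7, 0.7, 0.2]
gripper_width: 0.999
grasp_force: 0.0
t 21.77 [609.1 -20.4 259.9] yaw [-176.6   -0.2  180. ] F [0.7 0.7 0.2] w 0.999 g 0.0 q [-0.27  0.38  0.32  1.69 -0.13  1.1   1.72]
cap (289, 229, 62, 70) ((605.5601196289062, -20.391094207763672), (38.31505584716797, 32.039432525634766), 3.3641319274902344)
```

Both jars stand in their compartments, pale lid at (316,111) and red lid at (317,224), and the mill is on the mat. The bottle cap is centred under the tool, so I'll descend and grip it.

```bash
python3 -m crank '[[-0.001,0,-0.08,0,0,0,1],[-0.001,0,-0.17,0,0,0,1],[-0.001,0,-0.249,0,0,0,1],[-0.001,0,-0.249,0,0,0,1],[-0.001,0,-0.249,0,0,0,-1],[-0.001,0,-0.249,0,0,0,-1],[-0.001,0,-0.249,0,0,0,-1],[-0.001,0,-0.249,0,0,0,-1]]';python3 -m crank '[[0,0,0,0,0,0,-1],[0,0,0,0,0,0,-1]]'
```

```text
t: 22.82
tcp_pos: [610.7, -20.4, 139.7]
tool_rot: [0.002, -0.03, 1.0, 0.0]
ft_force: [-0.3, 0.7, 5.3]
gripper_width: 0.496
grasp_force: 59.6
t: 23.08
tcp_pos: [610.7, -20.4, 139.7]
tool_rot: [0.002, -0.03, 1.0, 0.0]
ft_force: [-1.2, 1.2, 5.2]
gripper_width: 0.497
grasp_force: 59.6
```

```bash
python3 -m crank '[[0,0,0.06,0,0,0,-1],[0,0,0.1,0,0,0,-1],[-0.08,-0.05,0.1,0,0,0,-1],[-0.16,-0.1,0.1,0,0,0,-1],[-0.262,-0.152,0.1,0,0,0,-1],[-0.262,-0.152,0.1,0,0,0,-1],[-0.262,-0.152,0.05,0,0,0,-1],[-0.262,-0.152,0.05,0,0,0,-1]]'
python3 - <<'E'
from h import *
st();k,im=look("wrist","w11.png");np.save("k11.npy",np.array([k[1],*k[2]]))
E
```

```text
t: 24.08
tcp_pos: [476.7, -96.5, 161.3]
tool_rot: [-0.002, -0.029, 1.0, 0.0]
ft_force: [-1.6, 0.3, -3.5]
gripper_width: 0.493
grasp_force: 61.5
t 24.07 [476.7 -96.5 161.3] yaw [-176.6   -0.2  180. ] F [-1.6  0.3 -3.5] w 0.493 g 61.5 q [-0.16  0.29  0.34  2.07 -0.13  0.8   1.89]
```

View pics/w11.png

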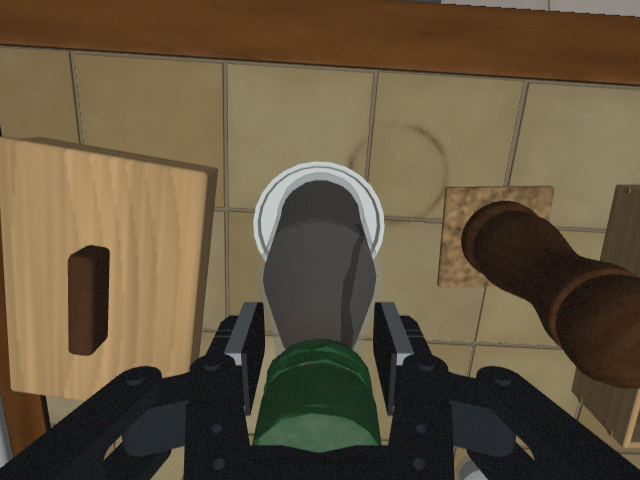

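```bash
python3 - <<'E'
from h import *
k=cam("wrist");print("foot front",onz(k,320,180,25).round(1),"saucer front",onz(k,320,161,13).round(1))
E
python3 -m crank '[[0.004,0,-0.02,0,0,0,-1],[0.004,0,-0.032,0,0,0,-1],[0.004,0,-0.032,0,0,0,-1]]';python3 -m crank '[[0,0,-0.003,0,0,0,-1],[0,0,-0.005,0,0,0,-1],[0,0,-0.005,0,0,0,-1]]'
```

```text
foot front [442.6 -98.   25. ] saucer front [431.  -98.7  13. ]
t: 24.5
tcp_pos: [481.2, -96.9, 146.9]
tool_rot: [0.001, -0.029, 1.0, 0.0]
ft_force: [-1.1, 1.2, 2.6]
gripper_width: 0.494
grasp_force: 62.6
t: 24.88
tcp_pos: [483.2, -97.1, 146.9]
tool_rot: [0.003, -0.029, 1.0, 0.0]
ft_force: [-2.8, 1.7, 20.8]
gripper_width: 0.498
grasp_force: 65.5
```

```bash
python3 -m crank '[[0,0,0.003,0,0,0,-1],[0,0,0.003,0,0,0,0.3],[0,0,0.003,0,0,0,1],[0,0,0.003,0,0,0,1],[0,0,0.1,0,0,0,1],[0,0,0.2,0,0,0,1],[0.04,-0.1,0.2,0,0,-0.05,1],[0.084,-0.2,0.15,0,0,-0.108,1]]'; python3 -m crank '[[0,-0.094,0,0,0,0,1],[0,-0.094,0,0,0,0,1],[0,-0.094,0,0,0,0,1]]' >/dev/null
python3 - <<'E'
from h import *
st();k,im=look("wrist","w12.png");np.save("k12.npy",np.array([k[1],*k[2]]))
kt,t=look("top","t12.png");ks,sd=look("side","s12.png")
H=cv2.cvtColor(t,cv2.COLOR_BGR2HSV);h,s,v=[H[...,i].astype(int) for i in range(3)]
c=blob(((h>40)&(h<90)&(s>60)).astype(np.uint8)*255,(340,270,400,350));print("cap top",cv2.boundingRect(c),rect(c,kt,209))
print("cap side exp",px(ks,(479,-97,209)),"knob exp",px(ks,(481.5,39,176)),"knob exp top",px(kt,(481.5,39,176)))
g=cv2.cvtColor(im,cv2.COLOR_BGR2HSV);c=blob((g[...,2]<75).astype(np.uint8)*255,(230,100,410,310));print("bar",cv2.boundingRect(c),rect(c,k,74),cv2.minAreaRect(c))
vis=np.vstack([im[:,:],]);cv2.imwrite("pics/c12.png",np.hstack([cv2.resize(im,(480,360)),cv2.resize(sd[180:420,220:460],(320,320)) if 0 else cv2.resize(sd[160:400,240:453],(320,360))]))
E
```

```text
t: 25.88
tcp_pos: [524.8, -198.0, 221.2]
tool_rot: [0.004, 0.056, 0.998, -0.0]
ft_force: [1.2, -0.0, -0.2]
gripper_width: 1.003
grasp_force: 0.0
t 26.25 [ 522.  -243.4  218.2] yaw [173.6  -0.  180. ] F [0.3 0.  0.8] w 1.001 g 0.0 q [ 0.02  0.37  0.45  1.83 -0.19  0.99  2.01]
cap top (362, 303, 21, 22) ((474.72174072265625, -96.69275665283203), (31.232839584350586, 29.896642684936523), 0.9321542978286743)
cap side exp [395.8 152.9] knob exp [365.6 216.7] knob exp top [284.5 305.5]
bar (308, 176, 22, 94) ((520.384765625, -243.75234985351562), (15.401551246643066, 69.74687957763672), 83.64788055419922) ((318.5, 222.5), (93.0, 21.0), 90.0)
```

View pics/c12.png

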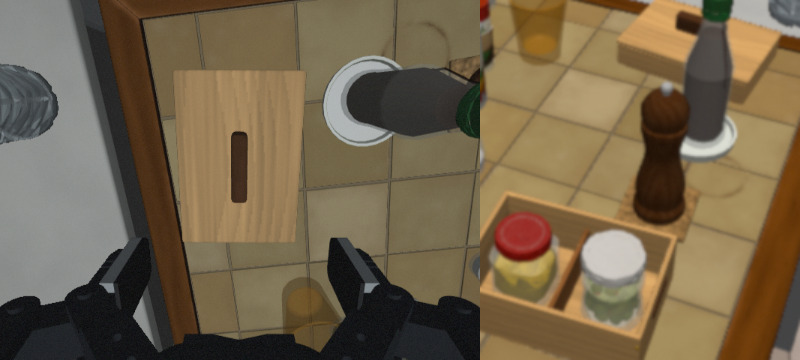

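The bottle stands in the saucer with its cap at x≈475 against 479, which is fine. The mill stands on the mat, and both jars are in the box. The lid bar is aligned under the tool, so I'll grip it.

```bash
python3 - <<'E'
from h import *
a=np.load("k9.npy");k=(r.get_calibration("wrist"),a[0],a[1:])
P=np.array([onz(k,*p,65)[:2] for p in [(235,53),(396,51),(384,271),(247,271)]]);print(P.round(1),P.mean(0),[np.linalg.norm(P[i]-P[i-1]).round(1) for i in range(4)],"yaw",np.arctan2(*(P[3]-P[0])[::-1]),np.arctan2(*(P[2]-P[1])[::-1]),-np.arctan2(*(P[1]-P[0])),-np.arctan2(*(P[2]-P[3])))
E
python3 -m crank '[[-0.003,0,-0.1,0,0,0,1],[-0.003,0,-0.2,0,0,0,1],[-0.003,0,-0.28,0,0,0,1],[-0.003,0,-0.326,0,0,0,1],[-0.003,0,-0.326,0,0,0,-1],[-0.003,0,-0.326,0,0,0,-1],[-0.003,0,-0.326,0,0,0,-1],[-0.003,0,-0.326,0,0,0,-1]]';python3 -m crank '[[0,0,0,0,0,0,-1],[0,0,0,0,0,0,-1],[0,0,0,0,0,0,-1]]'
```

```text
[[436.8 124.3]
 [428.  247.6]
 [609.6 258.2]
 [616.8 134.4]] [522.80033245 191.16252725] [np.float64(180.2), np.float64(123.6), np.float64(181.9), np.float64(124.0)] yaw 0.05613587962436803 0.05837909255816508 0.07111128807446837 0.057836133148067376
t: 27.4
tcp_pos: [521.5, -244.1, 57.1]
tool_rot: [0.001, 0.055, 0.998, -0.0]
ft_force: [1.2, -2.1, -0.6]
gripper_width: 0.172
grasp_force: 59.2
t: 27.78
tcp_pos: [521.5, -244.2, 57.0]
tool_rot: [0.001, 0.055, 0.998, -0.0]
ft_force: [-0.1, -0.1, 6.5]
gripper_width: 0.17
grasp_force: 60.3
```

```bash
python3 -m crank '[[0,0,0.06,0,0,0,-1],[0,0,0.16,0,0,0,-1],[0,0,0.28,0,0,0,-1],[0,0,0.4,0,0,0,-1],[0,0,0.5,0,0,0,-1],[0.002,0.08,0.5,0,0,0.05,-1],[0.002,0.18,0.5,0,0,0.108,-1],[0.002,0.28,0.5,0,0,0.108,-1]]';python3 - <<'E'
from h import *
st()
E
```

```text
t: 28.78
tcp_pos: [520.9, -102.5, 305.5]
tool_rot: [-0.0, -0.029, 1.0, 0.0]
ft_force: [0.2, -0.4, -3.2]
gripper_width: 0.168
grasp_force: 59.1
t 28.77 [ 520.9 -102.5  305.5] yaw [-176.6   -0.   180. ] F [ 0.2 -0.4 -3.2] w 0.168 g 59.1 q [-0.2   0.19  0.39  1.83 -0.08  1.14  1.84]
```

```bash
python3 -m crank '[[0,0.1,0,0,0,0,-1],[0,0.2,0,0,0,0,-1],[0,0.3,0,0,0,0,-1],[0,0.4,0,0,0,0,-1],[0,0.5,0,0,0,0,-1],[0,0.59,0,0,0,0,-1],[0,0.59,-0.1,0,0,0,-1],[0,0.59,-0.2,0,0,0,-1]]';python3 -m crank '[[0,0,-0.06,0,0,0,-1],[0,0,-0.12,0,0,0,-1],[0,0,-0.12,0,0,0,-1]]';python3 - <<'E'
from h import *
st();kt,t=look("top","t13.png");k,im=look("wrist","w13.png")
a=cv2.resize(t[200:350,150:280],(390,450),interpolation=cv2.INTER_CUBIC);cv2.imwrite("pics/c13.png",np.hstack([a,cv2.resize(im,(400,450))]))
E
```

```text
t: 29.78
tcp_pos: [521.2, 191.7, 204.5]
tool_rot: [0.0, -0.03, 1.0, 0.0]
ft_force: [1.0, -0.1, -3.9]
gripper_width: 0.17
grasp_force: 59.1
t: 30.15
tcp_pos: [519.4, 190.1, 143.3]
tool_rot: [-0.003, -0.029, 1.0, -0.001]
ft_force: [-0.2, 0.1, -2.2]
gripper_width: 0.171
grasp_force: 59.1
t 30.15 [519.4 190.1 143.3] yaw [-176.6   -0.3 -179.9] F [-0.2  0.1 -2.2] w 0.171 g 59.1 q [-0.55  0.42  0.17  1.92 -0.1   0.82  1.3 ]
```

View pics/c13.png

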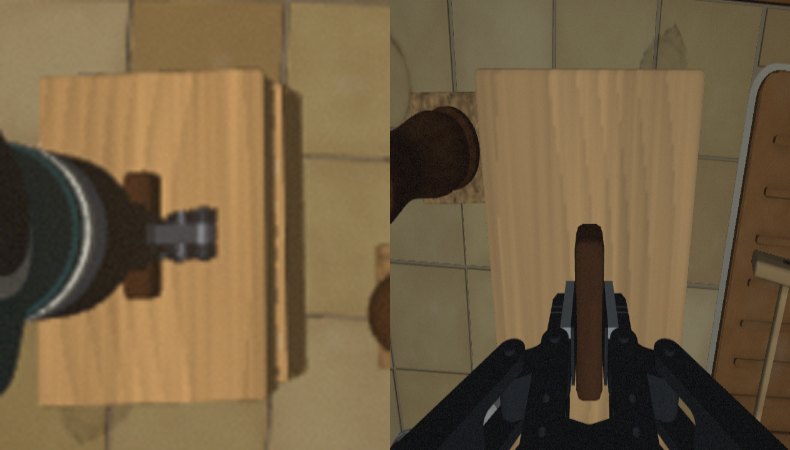

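The lid hangs over the box, aligned in yaw. Its corners in the top crop are (40,75), (265,70), (268,400) and (38,405); next I'll compare its centre with the box's.

Run:
```python
from h import *
k=cam("top");t=cv2.imread("pics/t13.png");t0=cv2.imread("pics/t12.png")
f=lambda im:[cv2.cvtColor(im,cv2.COLOR_BGR2HSV)[...,i].astype(int) for i in range(3)]
h,s,v=f(t);m=((h>8)&(h<22)&(s>90)&(v>135)).astype(np.uint8)*255
c=blob(m,(155,215,240,345));print("lid",cv2.boundingRect(c),rect(c,k,134))
P=np.array([onz(k,150+a/3,200+b/3,134)[:2] for a,b in [(40,74),(265,69),(268,401),(38,405)]]);print("lid corners",P.round(1),P.mean(0),[np.linalg.norm(P[i]-P[i-1]).round(1) for i in range(4)])
# box in t12 (empty-armed top view): rim edge profiles
g=cv2.cvtColor(t0,cv2.COLOR_BGR2GRAY);cv2.imwrite("pics/b12.png",cv2.resize(t0[215:340,165:265],None,fx=4.5,fy=4.5,interpolation=cv2.INTER_CUBIC))
kw=cam("wrist")
Q=np.array([onz(kw,*p,134)[:2] for p in [((476-390)*1.6,70*1.0667),((704-390)*1.6,70*1.0667)]]);print("lid front wrist",Q.round(1),Q.mean(0)+93.5*np.array([.998,.058]))
```

```text
lid (155, 215, 83, 130) ((520.3869018554688, 196.70632934570312), (219.12937927246094, 141.6409912109375), 2.472576379776001)
lid corners [[611.5 257.4]
 [617.  127.7]
 [431.  118. ]
 [425.1 247.5]] [521.13609792 187.64074042] [np.float64(186.7), np.float64(129.8), np.float64(186.3), np.float64(129.6)]
lid front wrist [[434.4 121.8]
 [426.8 249.9]] [523.90721795 191.2790166 ]
```

View pics/b12.png

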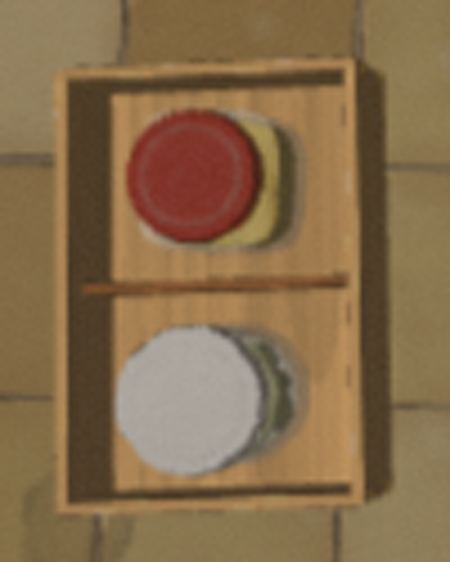

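The box rim corners in this crop are (55,72), (356,60), (364,503) and (57,514).

Run:
```python
from h import *
k=cam("top")
P=np.array([onz(k,165+a/4.5,215+b/4.5,65)[:2] for a,b in [(55,72),(356,60),(364,503),(57,514)]]);print(P.round(1),P.mean(0),[np.linalg.norm(P[i]-P[i-1]).round(1) for i in range(4)],np.arctan2(*(P[0]-P[3])[::-1]),np.arctan2(*(P[1]-P[2])[::-1]))
st()
```

```text
[[608.6 257.4]
 [616.2 131.9]
 [436.  121.2]
 [428.1 246.5]] [522.19839972 189.25617779] [np.float64(180.8), np.float64(125.7), np.float64(180.5), np.float64(125.5)] 0.06073464157290647 0.05964739514605682
t 30.25 [521.9 191.  146.2] yaw [-176.6    0.   180. ] F [ 0.5  0.2 -1.8] w 0.171 g 59.1 q [-0.55  0.41  0.17  1.92 -0.1   0.82  1.3 ]
```

```bash
python3 -m crank '[[-0.002,0.001,-0.02,0,0,0,-1],[-0.002,0.001,-0.036,0,0,0,-1],[-0.002,0.001,-0.044,0,0,0,-1],[-0.002,0.001,-0.044,0,0,0,-1]]';python3 -m crank '[[0,0,-0.004,0,0,0,-1],[0,0,-0.008,0,0,0,-1],[0,0,-0.012,0,0,0,-1],[0,0,-0.012,0,0,0,-1]]'
```

```text
t: 30.75
tcp_pos: [520.5, 191.4, 123.3]
tool_rot: [-0.0, -0.029, 1.0, -0.0]
ft_force: [0.7, -0.4, -3.0]
gripper_width: 0.173
grasp_force: 59.2
t: 31.25
tcp_pos: [520.5, 191.5, 117.5]
tool_rot: [-0.0, -0.029, 1.0, -0.0]
ft_force: [1.0, -0.0, -3.6]
gripper_width: 0.168
grasp_force: 59.2
```

```bash
python3 -m crank '[[0,0,-0.003,0,0,0,-1],[0,0,-0.005,0,0,0,-1],[0,0,-0.005,0,0,0,-1]]';python3 -m crank '[[0,0,-0.002,0,0,0,-1],[0,0,-0.004,0,0,0,-1],[0,0,-0.004,0,0,0,-1]]'
```

```text
t: 31.62
tcp_pos: [520.6, 191.5, 115.0]
tool_rot: [-0.0, -0.029, 1.0, -0.0]
ft_force: [0.2, 0.2, -2.9]
gripper_width: 0.174
grasp_force: 59.2
t: 32.0
tcp_pos: [520.7, 191.6, 114.0]
tool_rot: [0.0, -0.029, 1.0, 0.0]
ft_force: [-3.4, -0.2, 4.8]
gripper_width: 0.17
grasp_force: 60.2
```

Contact came at TCP z=114, exactly the seated height (57+57). I'll release, withdraw and check.

```bash
python3 -m crank '[[0,0,0,0,0,0,-0.4],[0,0,0,0,0,0,0.2],[0,0,0,0,0,0,0.2],[0,0,0.1,0,0,0,0.2],[0,0,0.2,0,0,0,0.2],[0,0,0.3,0,0,0,0.2],[-0.1,0.1,0.34,0,0,0,0.2],[-0.1,0.1,0.34,0,0,0,0.2]]';python3 - <<'E'
from h import *
st();kt,t=look("top","t14.png");ks,sd=look("side","s14.png")
print([px(kt,p) for p in [(481.5,39,6),(479,-97,6)]])
R_=lambda a:np.array([522.5,190.3])+np.array([[.998,-.058],[.058,.998]])@a
print("exp lid corners side (z105)",[px(ks,(*R_(np.array([x,y])),105)).tolist() for x,y in [(-93.5,-65),(-93.5,65),(93.5,65),(93.5,-65)]])
cv2.imwrite("pics/c14.png",np.hstack([cv2.resize(sd[150:400,200:450],(480,480)),cv2.resize(t[215:345,260:400],(310,480))]))
E
```

```text
t: 33.0
tcp_pos: [468.6, 245.1, 284.8]
tool_rot: [0.001, -0.032, 0.999, 0.002]
ft_force: [0.9, -0.0, -0.7]
gripper_width: 0.601
grasp_force: 0.0
t 33.0 [468.6 245.1 284.8] yaw [-1.763e+02  1.000e-01  1.798e+02] F [ 0.9 -0.  -0.7] w 0.601 g 0.0 q [-0.68  0.2   0.15  1.85 -0.04  1.09  1.13]
[array([294.8, 301.5]), array([364.7, 304.7])]
exp lid corners side (z105) [[376.3, 297.1], [350.1, 369.0], [214.2, 329.5], [254.9, 266.3]]
```

View pics/c14.png

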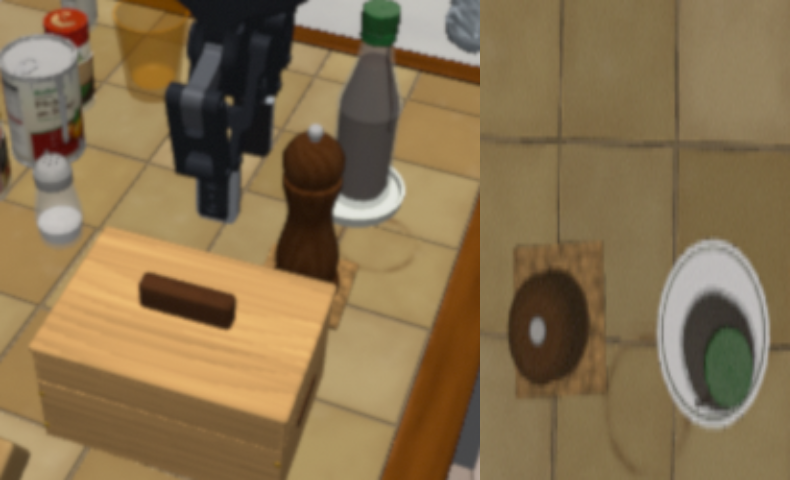

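The lid sits flush, its corners within a few pixels of prediction. The mill knob is within ~4 mm of the mat centre and the bottle within ~5 mm of the saucer centre. The shaker and glass are untouched.

```bash
python3 -c "
from plant import r
print(r.close_job())"
```

```text
the job is handed in; nothing more can be done
None
```

The job is handed in at about 33 s of the 115 s. The pale jar is in the front compartment and the mustard jar in the rear one, the mill stands on the mat and the bottle in the saucer, the lid is seated at the fully home height, and the bystanders were left alone; the judge's verdict was not shown to me.

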